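Empty the bead shaker in the clay room

ROBOT

A 7-joint arm with a two-finger parallel gripper is mounted at the origin on the work surface. World frame = base frame: x ahead of the robot, y to its left, z up, the work surface at z = 0. Lengths are in m, angles in rad, forces in N, time in s.
With the tool pointing down it reaches from about 0.4 to 0.85 m from the base axis. Payload 10.4 kg.
Tool frame: the origin (TCP) lies midway between the tips of the shut fingers; the grasp point (between the pads) lies 19 mm behind it (manip.hold_point_z is the distance from the TCP to the grasp point, in m); z points along the fingers, y is the line along which they close (so a half turn about z gives the same grasp; the last joint's range is limited). The gripper opens to 85 mm and grips with 20 to 120 N. Pads are 22 mm wide; open, the fingers measure 114 mm over their backs; the gripper's body (76 mm by 85 mm) begins 54 mm behind the grasp point. The pads swing forward as they close: fully open they stand 13 mm farther back than shut.
Start: joints at [-1.13, 0.332, -0.065, 1.46, 0.022, 1.35, -0.088], TCP at [0.28, 0.559, 0.231] pointing down, gripper open.
Joint ranges: [-2.6, 2.6], [-0.5, 2.12], [-1.47, 1.34], [0.16, 2.42], [-1.27, 4.41], [0.06, 2.06], [-2.6, 2.6]. Speed limits (rad/s): [2.22, 2.22, 2.79, 2.79, 3.14, 3.14, 3.14].

INTERFACE

Orientations are given as a unit quaternion [x, y, z, w].
In Python, from workcell import manip, eyes, job gives the robot as it stands.
- The arm moves only by the shell command python3 -m crank 'ROWS' [FORCE]. ROWS is JSON, a list that holds one entry, the list of rows, each a list of 7 numbers: the finger opening in cm, from 0 to 8.54, then the shift along the world's x, y, z in cm, then the turn, a rotation vector about the world's x, y, z in degrees. In form: [[[hand, x, y, z, ax, ay, az], ...]]. A call has 1 to 20 rows; each row shifts and turns the commanded pose from where the row before left it; what a row does not reach is not made up. A row lasts 1/8 s, in which the tool goes at most 62.5 mm and 10.7 degrees, less where a joint would pass 70% of its speed; a pose out of reach is approached as far as the arm can. A call with a gripper value outside its range is refused whole. The fingers move at their own pace and stop on an object; FORCE is the grip in N (left out, the last holds). Time passes only in rows, so rows that do not move let the fingers close. It gives the time, the measured TCP pose, the force, the opening and the grip force at its end, in the units of the state.
- manip.get_obs(): the state, without advancing time (a new reading comes with each control period).
- eyes.camera(name): name is "scene" or "top"; returns (picture, depth): 384x512x3 uint8, red, green, blue; 384x512 float32, m along the optical axis (not along the pixel's ray), 0 where there is no reading.
- eyes.camera_params(name): a dict with "fx", "fy", "cx", "cy" (pixels), "world_from_camera" (4x4, takes a point from camera to world coordinates). Camera axes: x right, y down, z forward; pixel columns grow to the right and rows downward; lengths in m; the calibration is good to about 2 mm. A picture is of the moment at which its call begins. camera_params takes no time and is no camera call.
- job.hand_in(): hands the job in; it is judged then, once.
The state is a dict: "clock": time; "joint_pos": joint angles; "joint_velocities": joint speeds; "tau": joint torques, N m; "position": TCP position; "ee_rot": TCP orientation; "ft_force": force on the tool from outside, world axes, zero at the start; "torque": the same for the moment, N m; "grip_width": opening from 0.0 (shut) to 1.0 (fully open); "grasp_force": force on a finger pad.
Only numpy, scipy, OpenCV 4.12 (cv2) and the standard library are available. Lean on these libraries where they do the work, as an engineer would, in place of code of your own. Each camera call takes 0.05 s, during which the arm holds its last target. There are 200 camera calls.

TASK

The clay beads left in the shaker jar are too big for the holes in its cap: twist the perforated cap off anticlockwise and lay it, holes up, on the low round wooden board. Then swing the jar over on its pivot (it has a crank handle at its side) so that all four beads pour into the wooden tray, and leave the jar tipped over. Do not disturb the little clay figure.

Things in the scene. Friction and masses are not known exactly. Their poses are not given: they have to be found in the camera images.
- cap_center (a point): centre of the shaker cap: round ribbed aluminium, 65 mm across, 26 mm tall, 60 g, dark holes in its flat top; z points out of that face. Starts locked on the jar, this centre 9 mm below jar_mouth. Twist-lock: turned 50 to 125 degrees anticlockwise (from above; it turns easily) it is free and lifts straight off, clear after 25 mm. Stops block it clockwise and beyond 130.
- jar_mouth (a point): centre of the jar's open rim, hidden under the cap at the start; z points out of the mouth. The jar is a clear straight tube, 48 mm outside (57 mm over two small locking lugs), 42 mm inside, 90 mm tall, held in a stand by a pivot 75 mm below the mouth; it starts upright.
- jar (a joint): tip angle of the jar on its horizontal pivot, rad: 0 upright (a stop), grows as the mouth swings over the tray, 2.0 fully over (a stop). Friction (about 0.3 N m) keeps it where it is left; beads run out beyond about 1.6.
- pivot (a point): point on the pivot axis in the middle of the stand, 110 mm above the table, not moving. x: level, towards the tray, the way the mouth swings; y: along the pivot axis to the crank side; z up. The stand, fixed to the table, has a wooden base 110 x 120 mm and two uprights, 124 mm tall, 47 mm either side of the jar.
- handle (a point): middle of the free part of the crank handle: dark wooden bar 12 mm thick, along pivot y, at pivot y = 95 mm, free 25 mm either way. A thin steel arm, 60 mm out, joins it to the jar. It circles the pivot, up, over and forward: in the pivot frame x = 0.075 sin(joint - 1.31), z = 0.075 cos(joint - 1.31), so it starts 72 mm behind and 19 mm above the pivot.
- tray_in (a point): centre of the inner floor of the open plywood tray in front of the stand: 200 x 160 mm outside (long side x), 6 mm walls and floor, 40 mm tall, 0.7 kg, loose. z up.
- bat_top (a point): centre of the top face of the low round board: plain plywood disc, 170 mm across, 12 mm thick, fixed flat on the table on one side of the stand. On the other side stands a steel turntable of the same width but 56 mm tall: not that one.
- figure_center (a point): centre of the small grey clay figure, 60 mm wide and 78 mm tall, loose and unfired, standing on the table right (-y) of the stand.
- bead0_center (a point): centre of fired-clay bead 0: ball 19 mm across, 10 g, in the jar at the start.
- bead1_center (a point): centre of fired-clay bead 1: ball 19 mm across, 10 g, in the jar at the start.
- bead2_center (a point): centre of fired-clay bead 2: ball 19 mm across, 10 g, in the jar at the start.
- bead3_center (a point): centre of fired-clay bead 3: ball 19 mm across, 10 g, in the jar at the start.
There are look-alikes about, which are no part of the job. What is shaped like the part that bears bat_top but orange or red is not meant.

How it is judged:
On the way, in this order (a step that is already met when the one before it is completed fails the run):
1. the cap is off and lies on the round board, holes up, with the jar still upright (horizontal distance between cap_center and bat_top below 0.065 m and height (world z) of cap_center below 0.033 m and angle between cap_center's own z axis and vertical below 0.2 rad and value of joint jar below 0.5 rad), for 0.2 s.
2. the jar is tipped over (value of joint jar above 1.4 rad), for 0.1 s.
At the end, for the whole second after the job is handed in: The cap lies flat, holes up, on the round board (centre within 65 mm of the board's centre, within 0.2 rad of level); all four beads are inside the tray, all but still (under 0.15 m/s); the jar is tipped beyond 1.4 rad; everything is released (horizontal distance between cap_center and bat_top below 0.065 m and height (world z) of cap_center below 0.033 m and angle between cap_center's own z axis and vertical below 0.2 rad and x of bead0_center in the frame of tray_in between -0.094 and 0.094 m and y of bead0_center in the frame of tray_in between -0.074 and 0.074 m and z of each of bead0_center, bead1_center, bead2_center, bead3_center in the frame of tray_in below 0.034 m and x of bead1_center in the frame of tray_in between -0.094 and 0.094 m and y of bead1_center in the frame of tray_in between -0.074 and 0.074 m and x of bead2_center in the frame of tray_in between -0.094 and 0.094 m and y of bead2_center in the frame of tray_in between -0.074 and 0.074 m and x of bead3_center in the frame of tray_in between -0.094 and 0.094 m and y of bead3_center in the frame of tray_in between -0.074 and 0.074 m and value of joint jar above 1.4 rad and linear speed of each of bead0, bead1, bead2, bead3 below 0.15 m/s and linear speed of cap below 0.03 m/s); the robot touches nothing.
It fails at once if the clay figure is pushed more than 20 mm or tipped over (distance of figure_center from where it was at the start of the episode above 0.02 m or angle between figure_center's own z axis and vertical above 0.5 rad).
It also fails if it takes over 64 s, if anything falls off the work surface, if the arm or the gripper's body presses on something with over 40 N, if the wrist force passes 120 N, or if a joint passes its speed limit or range.

## Working session

There is one attempt and no reset: what is moved stays moved. The work goes in short steps, Python scripts to look and compute and a shell command to move; the robot and the scene stay as the last step left them, time stands still between calls to the robot, and variables do not carry over. Pictures are saved under pics/ and viewed, at most 10 in all, crops included, and the job is handed in when it is done.

```bash
ls; mkdir -p pics
cat > h.py <<'E'
import numpy as np, cv2
from workcell import manip, eyes, job
def snap(n):
    im,d=eyes.camera(n); p=eyes.camera_params(n)
    v,u=np.mgrid[0:384,0:512]
    P=np.stack([(u-p['cx'])/p['fx']*d,(v-p['cy'])/p['fy']*d,d,np.ones_like(d)],-1)@np.array(p['world_from_camera']).T
    P=P[...,:3].copy(); P[d==0]=np.nan
    return im,P
E
python3 - <<'E'
from h import *
print(manip.get_obs(), manip.hold_point_z)
ims=[]
for n in ("scene","top"):
    im,P=snap(n); np.savez(f'{n}0.npz',im=im,P=P)
    cv2.imwrite(f'pics/{n}0.png',cv2.cvtColor(cv2.resize(im,(800,600)),cv2.COLOR_RGB2BGR)); p=eyes.camera_params(n);print(n,p)
E
```

```text
pics
{'clock': 0.0, 'joint_pos': array([-1.12960085,  0.33282895, -0.06473011,  1.46094582,  0.02154769,
        1.349923  , -0.08847469]), 'joint_velocities': array([ 0.00035015, -0.00121092, -0.00056327,  0.00125045, -0.00085958,
        0.00037797, -0.00242837]), 'tau': array([ 2.39471847e-04, -6.25449228e+01,  4.93887090e-02, -3.91606772e+01,
        1.62212335e-02,  1.00497334e-02, -2.73876299e-05]), 'position': array([0.27939199, 0.55864272, 0.23054065]), 'ee_rot': array([ 2.29793984e-01,  9.73239038e-01, -6.88260281e-04, -1.58895476e-04]), 'ft_force': array([ 0.22237304, -0.49767633, -0.14534322]), 'torque': array([ 0.03170808,  0.02845951, -0.02246153]), 'grasp_force': 0.0, 'grip_width': 0.999229057521601} 0.0187
scene {'fx': 450.2592654839848, 'fy': 450.2592654839848, 'cx': 258.629456650861, 'cy': 189.22186445437524, 'world_from_camera': array([[ 0.0031813 ,  0.8024773 , -0.59667417,  1.29419437],
       [ 0.99990073, -0.01074271, -0.00911687, -0.09212061],
       [-0.01372598, -0.59658594, -0.80243181,  1.21705459],
       [ 0.        ,  0.        ,  0.        ,  1.        ]])}
top {'fx': 436.5745994075395, 'fy': 436.5745994075395, 'cx': 250.59938194068772, 'cy': 194.53278332050417, 'world_from_camera': array([[ 0.01368601, -0.99525675,  0.09631559,  0.35659433],
       [-0.99980642, -0.01498273, -0.01275287, -0.06692577],
       [ 0.01413545, -0.09612241, -0.99526915,  1.6274127 ],
       [ 0.        ,  0.        ,  0.        ,  1.        ]])}
```

View pics/scene0.png

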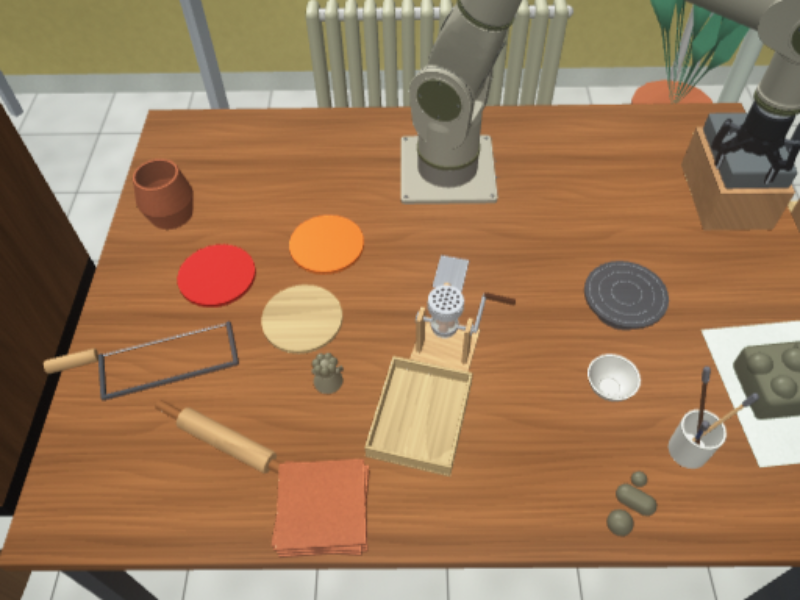

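View pics/top0.png

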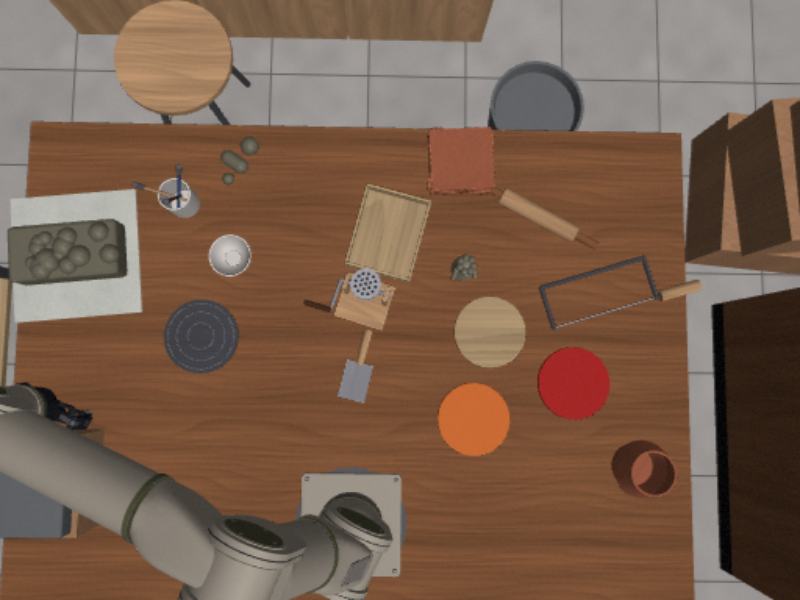

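The plain board is at scene pixel (302,317) and top pixel (490,332). The cap is at (445,298) and (366,285), the handle at (500,298) and (317,305), the tray at (420,413) and (388,232), and the figure at (327,372) and (464,268). All pixels are in the 800x600 view. Next I measure these in both views.

Run:
```python
from h import *
S=1.5625
D={n:np.load(n+'0.npz') for n in('scene','top')}
C={n:np.array(eyes.camera_params(n)['world_from_camera'])[:3,3] for n in D}
def ray(n,u,v):
    p=eyes.camera_params(n);d=np.array([(u-p['cx'])/p['fx'],(v-p['cy'])/p['fy'],1]);return np.array(p['world_from_camera'])[:3,:3]@d
def tri(a,b):
    r=[ray('scene',*a),ray('top',*b)];o=[C['scene'],C['top']]
    A=0;B=0
    for d,c in zip(r,o):
        d=d/np.linalg.norm(d);M=np.eye(3)-np.outer(d,d);A=A+M;B=B+M@c
    x=np.linalg.solve(A,B);return x
for name,a,b in (('cap',(445,298),(366,285)),('board',(302,317),(490,332)),('handle',(500,298),(317,305)),('fig',(327,372),(464,268))):
    print(name,'tri',tri(np.array(a)/S,np.array(b)/S).round(4))
    for n,q in(('scene',a),('top',b)):
        P=D[n]['P'];u,v=(np.array(q)/S).astype(int)
        print('  ',n,P[v,u].round(4))
for n in D:
    P=D[n]['P'].reshape(-1,3)
    im=D[n]['im'].reshape(-1,3).astype(int)
    capc=np.array([.497,-.01]) 
    c=P[int(298/S)*512+int(445/S)] if n=='scene' else P[int(285/S)*512+int(366/S)]
    m=(np.hypot(P[:,0]-c[0],P[:,1]-c[1])<.05)&(abs(P[:,2]-c[2])<.006)
    (x,y),r=cv2.minEnclosingCircle(P[m][:,:2].astype(np.float32)); print(n,'cap fit',x,y,r,np.median(P[m][:,2]),m.sum())
    b=P[int(317/S)*512+int(302/S)] if n=='scene' else P[int(332/S)*512+int(490/S)]
    m=(np.hypot(P[:,0]-b[0],P[:,1]-b[1])<.12)&(abs(P[:,2]-b[2])<.004)
    (x,y),r=cv2.minEnclosingCircle(P[m][:,:2].astype(np.float32)); print(n,'board fit',x,y,r,np.median(P[m][:,2]),m.sum())
    # tray rim
    t=P[int(413/S)*512+int(420/S)] if n=='scene' else P[int(232/S)*512+int(388/S)]
    m=(np.hypot(P[:,0]-t[0],P[:,1]-t[1])<.15)&(abs(P[:,2]-.040)<.006)&(P[:,0]>c[0]+.05)
    print(n,'tray',t.round(3),cv2.minAreaRect(P[m][:,:2].astype(np.float32)),m.sum())
    # handle: dark pixels near
    m=(np.hypot(P[:,0]-c[0],P[:,1]-c[1])<.2)&(P[:,2]>.1)&(P[:,2]<.16)&(im.sum(1)<230)&(P[:,1]>c[1]+.04)
    Q=P[m];print(n,'handle',m.sum(),Q.mean(0).round(4),Q.min(0).round(3),Q.max(0).round(3),cv2.minAreaRect(Q[:,:2].astype(np.float32)))
```

```text
cap tri [ 0.5355 -0.03    0.1883]
   scene [ 0.531  -0.0316  0.1856]
   top [ 0.5364 -0.0298  0.1913]
board tri [ 0.4496 -0.3213  0.0102]
   scene [ 0.4481 -0.3207  0.013 ]
   top [ 0.4512 -0.3198  0.0137]
handle tri [0.4964 0.0782 0.1334]
   scene [0.4944 0.0788 0.1343]
   top [0.496  0.0796 0.1451]
fig tri [ 0.5984 -0.2564  0.0359]
   scene [ 0.6216 -0.251   0.0758]
   top [ 0.594  -0.2487  0.0771]
scene cap fit 0.5382392406463623 -0.02943798154592514 0.03376728668808937 0.18771586907003046 353
scene board fit 0.44969892501831055 -0.32284656167030334 0.08614974468946457 0.011776944071137718 1322
scene tray [ 0.671 -0.079  0.005] ((0.6811034083366394, -0.07767365127801895), (0.16028213500976562, 0.20261485874652863), 75.47058868408203) 456
scene handle 61 [0.4972 0.0789 0.1328] [0.485 0.052 0.128] [0.507 0.105 0.14 ] ((0.4955729842185974, 0.07897359132766724), (0.05605052039027214, 0.010939929634332657), 72.88939666748047)
top cap fit 0.5387151837348938 -0.028151465579867363 0.03314100578427315 0.1894428480344652 276
top board fit 0.4544328451156616 -0.3218967020511627 0.1096569374203682 0.013213019785179858 1153
top tray [ 0.689 -0.075  0.006] ((0.7017371654510498, -0.08233659714460373), (0.16462938487529755, 0.24029003083705902), 75.59483337402344) 258
top handle 69 [0.4989 0.0747 0.1338] [0.483 0.01  0.112] [0.563 0.108 0.145] ((0.5136469602584839, 0.04996272176504135), (0.05026740953326225, 0.11173544079065323), 33.57208251953125)
```

```bash
python3 -m crank '[[[8.5,0,0,5,0,0,0],[8.5,1.85,-4.2,0,0,0,-8],[8.5,1.85,-4.2,0,0,0,-8],[8.5,1.85,-4.2,0,0,0,-8],[8.5,1.85,-4.2,0,0,0,-8],[8.5,1.85,-4.2,0,0,0,-8],[8.5,1.85,-4.2,0,0,0,-8],[8.5,1.85,-4.2,0,0,0,-8],[8.5,1.85,-4.2,0,0,0,-8],[8.5,1.85,-4.2,0,0,0,-8],[8.5,1.85,-4.2,0,0,0,-8],[8.5,1.85,-4.2,0,0,0,-8],[8.5,1.85,-4.2,0,0,0,-8],[8.5,1.85,-4.2,0,0,0,-8],[8.5,1.85,-4.2,0,0,0,-8],[8.5,0,0,0,0,0,0],[8.5,0,0,0,0,0,0]]]' 40
cat > st.py <<'E'
from h import *
from scipy.spatial.transform import Rotation as R
o=manip.get_obs();r=R.from_quat(o['ee_rot']).as_matrix()
print(o['clock'],'pos',o['position'].round(4),'z',r[:,2].round(3),'yaw_y',np.degrees(np.arctan2(r[1,1],r[0,1])).round(1),'q',o['joint_pos'].round(2),'F',o['ft_force'].round(1),'T',o['torque'].round(2),'w',o['grip_width'].round(3),o['grasp_force'])
E
python3 st.py
```

```text
clock: 2.22
position: [0.5383, -0.0285, 0.281]
ee_rot: [0.935, 0.354, -0.0, -0.0]
ft_force: [0.4, 0.9, 0.2]
grip_width: 0.996
grasp_force: 0.0Traceback (most recent call last):
  File "st.py", line 4, in <module>
    print(o['clock'],'pos',o['position'].round(4),'z',r[:,2].round(3),'yaw_y',np.degrees(np.arctan2(r[1,1],r[0,1])).round(1),'q',o['joint_pos'].round(2),'F',o['ft_force'].round(1),'T',o['torque'].round(2),'w',o['grip_width'].round(3),o['grasp_force'])
                                                                                                                                                                                                                 ^^^^^^^^^^^^^^^^^^^^^
AttributeError: 'float' object has no attribute 'round'
```

```bash
sed -i "s/o\['grip_width'\].round(3)/o['grip_width']/" st.py; python3 -m crank '[[[8.5,0,-0.05,-4,0,0,0],[8.5,0,0,-3,0,0,0],[8.5,0,0,-2,0,0,0],[8.5,0,0,-2,0,0,0],[8.5,0,0,-1.25,0,0,0],[8.5,0,0,0,0,0,0],[6.0,0,0,0,0,0,0],[6.0,0,0,0,0,0,0],[6.0,0,0,0,0,0,0],[6,0,0,0,0,0,0],[6,0,0,0,0,0,0],[6,0,0,0,0,0,0]]]' 40; python3 st.py
```

```text
clock: 3.72
position: [0.5391, -0.0292, 0.1599]
ee_rot: [0.935, 0.354, 0.001, -0.0]
ft_force: [-2.1, 1.5, 6.5]
grip_width: 0.751
grasp_force: 43.7
3.725 pos [ 0.5391 -0.0292  0.1599] z [ 0.001  0.001 -1.   ] yaw_y -48.6 q [-0.5   0.21  0.53  1.81 -0.12  1.16 -0.78] F [-2.1  1.5  6.5] T [0.27 0.55 0.02] w 0.7512207013951286 43.66360622150751
```

```bash
python3 -m crank '[[[6,0,0,0,0,0,9],[6,0,0,0,0,0,9],[6,0,0,0,0,0,9],[6,0,0,0,0,0,9],[6,0,0,0,0,0,9],[6,0,0,0,0,0,9],[6,0,0,0,0,0,9],[6,0,0,0,0,0,9],[6,0,0,0,0,0,9],[6,0,0,0,0,0,9],[6,0,0,0,0,0,0]]]'; python3 st.py
```

```text
clock: 5.1
position: [0.5385, -0.0288, 0.1599]
ee_rot: [0.41, 0.912, 0.001, -0.0]
ft_force: [-6.0, 2.1, 9.9]
grip_width: 0.753
grasp_force: 43.9
5.1 pos [ 0.5385 -0.0288  0.1599] z [ 0.     0.001 -1.   ] yaw_y 41.6 q [-0.35  0.2   0.36  1.8  -0.08  1.16  0.76] F [-6.   2.1  9.9] T [0.36 1.35 0.01] w 0.752912927384332 43.89649729602752
```

```bash
python3 -m crank '[[[6,0,0,1,0,0,0],[6,0,0,1,0,0,0],[6,0,0,1,0,0,0],[6,0,0,2,0,0,0],[6,0,0,3,0,0,0],[6,0,0,0,0,0,0]]]'; python3 st.py
python3 - <<'E'
from h import *
im,P=snap('scene');cv2.imwrite('pics/s1.png',cv2.cvtColor(cv2.resize(im[140:300,150:400],(750,480)),cv2.COLOR_RGB2BGR))
E
```

```text
clock: 5.85
position: [0.54, -0.0298, 0.2417]
ee_rot: [0.411, 0.911, 0.001, 0.002]
ft_force: [0.1, -0.3, -1.1]
grip_width: 0.756
grasp_force: 44.6
5.85 pos [ 0.54   -0.0298  0.2417] z [ 0.005  0.    -1.   ] yaw_y 41.4 q [-0.36  0.13  0.37  1.69 -0.05  1.32  0.74] F [ 0.1 -0.3 -1.1] T [-0.03  0.03  0.01] w 0.7555377041906074 44.58195024297311
```

View pics/s1.png

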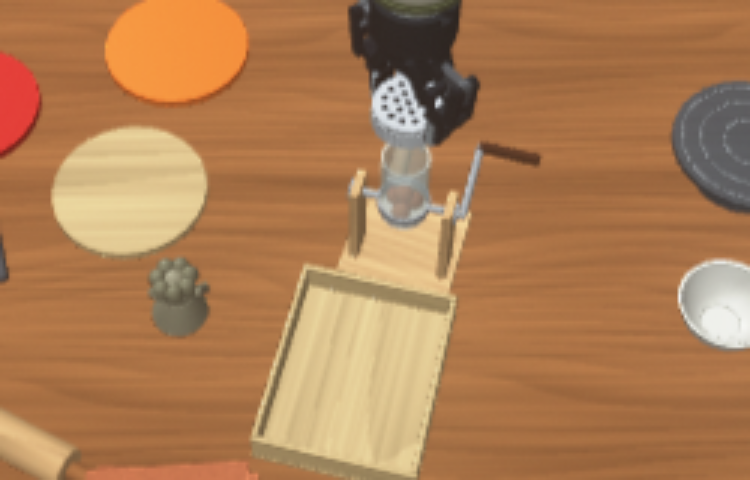

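The cap is held above the open jar at (405,105), and the jar is upright. I carry the cap to the board.

```bash
python3 -m crank '[[[6,-1,-3,0,0,0,0],[6,-1.3,-4.2,0,0,0,0],[6,-1.3,-4.2,0,0,0,0],[6,-1.3,-4.2,0,0,0,0],[6,-1.3,-4.2,0,0,0,0],[6,-1.3,-4.2,0,0,0,0],[6,-1.3,-4.2,0,0,0,0],[6,-0.4,-1,0,0,0,0],[6,0,0,-5,0,0,0],[6,0,0,-5,0,0,0],[6,0,0,-5,0,0,0],[6,0,0,-4,0,0,0],[6,0,0,-2,0,0,0],[6,0,0,-0.8,0,0,0],[6,0,0,0,0,0,0],[6,0,0,0,0,0,0]]]'; python3 st.py
```

```text
clock: 7.9
position: [0.4472, -0.3217, 0.0218]
ee_rot: [0.411, 0.912, 0.0, 0.001]
ft_force: [0.2, -0.1, -0.3]
grip_width: 0.754
grasp_force: 44.5
7.9 pos [ 0.4472 -0.3217  0.0218] z [ 0.001 -0.    -1.   ] yaw_y 41.4 q [ 0.08  0.43  0.55  1.89 -0.28  0.89  1.49] F [ 0.2 -0.1 -0.3] T [0.01 0.07 0.01] w 0.7543842126732606 44.530407243619266
```

```bash
python3 -m crank '[[[6,0.2,0,-0.5,0,0,0],[6,0,0,-0.4,0,0,0],[6,0,0,-0.2,0,0,0],[6,0,0,0,0,0,0]]]'; python3 st.py
```

```text
clock: 8.4
position: [0.4484, -0.3215, 0.0096]
ee_rot: [0.411, 0.911, 0.0, -0.0]
ft_force: [-0.2, 0.2, -0.9]
grip_width: 0.748
grasp_force: 44.5
8.4 pos [ 0.4484 -0.3215  0.0096] z [-0.  0. -1.] yaw_y 41.4 q [ 0.09  0.45  0.54  1.9  -0.3   0.87  1.5 ] F [-0.2  0.2 -0.9] T [-0.02 -0.02  0.02] w 0.7480845792289136 44.53208336327407
```

```bash
python3 -m crank '[[[6,0,0,-0.15,0,0,0],[6,0,0,0,0,0,0]]]'; python3 st.py
```

```text
clock: 8.65
position: [0.4487, -0.3216, 0.009]
ee_rot: [0.411, 0.911, 0.0, 0.0]
ft_force: [-2.5, 2.1, 8.0]
grip_width: 0.749
grasp_force: 45.4
8.65 pos [ 0.4487 -0.3216  0.009 ] z [ 0.  0. -1.] yaw_y 41.4 q [ 0.09  0.45  0.54  1.89 -0.3   0.87  1.5 ] F [-2.5  2.1  8. ] T [ 0.31  0.75 -0.19] w 0.7492551892361371 45.37374751446805
```

```bash
python3 -m crank '[[[8.5,0,0,0,0,0,0],[8.5,0,0,0,0,0,0],[8.5,0,0,0,0,0,0],[8.5,0,0,0,0,0,0],[8.5,0,0,1,0,0,0],[8.5,0,0,3,0,0,0],[8.5,0,0,5,0,0,0],[8.5,0,0,5,0,0,0],[8.5,0,0,5,0,0,0],[8.5,0,0,5,0,0,0],[8.5,0,0,3,0,0,0],[8.5,0,0,0,0,0,0]]]'; python3 st.py
python3 - <<'E'
from h import *
for n in ('scene','top'):
    im,P=snap(n); P=P.reshape(-1,3)
    m=(np.hypot(P[:,0]-.449,P[:,1]+.322)<.06)&(P[:,2]>.03)&(P[:,2]<.05)
    if m.sum(): print(n,m.sum(),cv2.minEnclosingCircle(P[m][:,:2].astype(np.float32)),np.percentile(P[m][:,2],[5,50,95]))
E
```

```text
clock: 10.15
position: [0.4492, -0.3223, 0.2814]
ee_rot: [0.412, 0.911, 0.0, 0.002]
ft_force: [0.8, 0.6, -0.5]
grip_width: 0.994
grasp_force: 0.0
10.15 pos [ 0.4492 -0.3223  0.2814] z [ 0.005 -0.002 -1.   ] yaw_y 41.4 q [-0.02  0.15  0.63  1.61 -0.09  1.4   1.35] F [ 0.8  0.6 -0.5] T [0.01 0.04 0.01] w 0.9939435363841751 0.0
scene 279 ((0.4482193887233734, -0.3212299048900604), 0.03514459356665611) [0.03180402 0.03708447 0.04107004]
top 182 ((0.45221734046936035, -0.3200581967830658), 0.03266843780875206) [0.0329934  0.03908098 0.04407991]
```

The cap lies flat on the board. Next I go above the handle.

```bash
python3 -m crank '[[[8.5,0.53,4.5,0,0,0,-6.4],[8.5,0.53,4.5,0,0,0,-6.4],[8.5,0.53,4.5,0,0,0,-6.4],[8.5,0.53,4.5,0,0,0,-6.4],[8.5,0.53,4.5,0,0,0,-6.4],[8.5,0.53,4.5,0,0,0,-6.4],[8.5,0.53,4.5,0,0,0,-6.4],[6,0.53,4.5,0,0,0,-6.4],[5,0.53,4.5,0,0,0,-6.4],[5,0,0,-5,0,0,0],[5,0,0,-3,0,0,0],[5,0,0,0,0,0,0]]]' 30; python3 st.py
```

```text
clock: 11.75
position: [0.4943, 0.083, 0.1956]
ee_rot: [0.8, 0.601, -0.003, -0.001]
ft_force: [-0.1, 0.3, 0.1]
grip_width: 0.586
grasp_force: 0.0
11.75 pos [0.4943 0.083  0.1956] z [-0.006 -0.002 -1.   ] yaw_y -16.2 q [-0.49  0.08  0.25  1.84 -0.02  1.23 -0.52] F [-0.1  0.3  0.1] T [-0.01 -0.03  0.01] w 0.5856030671747346 0.0
```

```bash
python3 -m crank '[[[5,0.2,0,-3,0,0,0],[5,0,0,-3,0,0,0],[5,0,0,-2.6,0,0,0],[5,0,0,0,0,0,0],[0.8,0,0,0,0,0,0],[0.8,0,0,0,0,0,0],[0.8,0,0,0,0,0,0],[0.8,0,0,0,0,0,0],[0.8,0,0,0,0,0,0],[0.8,0,0,0,0,0,0]]]' 30; python3 st.py;  python3 - <<'E'
from h import *
im,P=snap('scene');cv2.imwrite('pics/s2.png',cv2.cvtColor(cv2.resize(im[140:300,200:400],(750,600)),cv2.COLOR_RGB2BGR))
E
```

```text
clock: 13.0
position: [0.4968, 0.0845, 0.1133]
ee_rot: [0.799, 0.601, -0.001, -0.001]
ft_force: [-11.9, 2.6, 9.3]
grip_width: 0.13
grasp_force: 29.6
13.0 pos [0.4968 0.0845 0.1133] z [-0.003  0.001 -1.   ] yaw_y -16.1 q [-0.48  0.17  0.25  1.93 -0.05  1.05 -0.5 ] F [-11.9   2.6   9.3] T [ 0.5   2.46 -0.13] w 0.13008478447878935 29.62088406085968
```

View pics/s2.png

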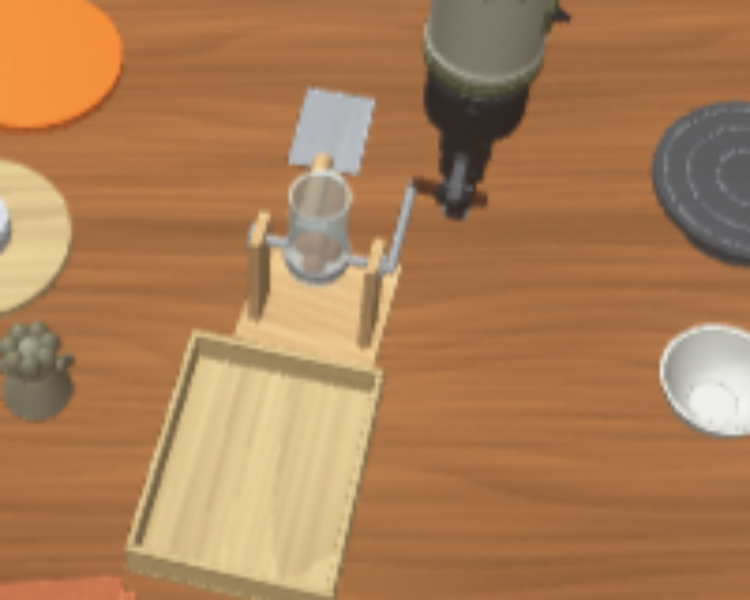

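The pads hold the bar at (455,195), off the crank arm, and the opening is about 11 mm, which matches the bar. I start the arc.

```bash
python3 -m crank '[[[0.8,0.25,-0.07,0.7,0,0,0],[0.8,0.26,-0.08,0.7,0,0,0],[0.8,0.38,-0.11,0.64,0,0,0],[0.8,0.39,-0.11,0.63,0,0,0],[0.8,0,0,0,0,0,0]]]'; python3 st.py
```

```text
clock: 13.68
position: [0.5078, 0.0812, 0.1394]
ee_rot: [0.799, 0.601, -0.002, -0.003]
ft_force: [-18.9, 3.8, 11.5]
grip_width: 0.12
grasp_force: 30.2
13.675 pos [0.5078 0.0812 0.1394] z [-0.007  0.001 -1.   ] yaw_y -16.1 q [-0.48  0.17  0.25  1.87 -0.05  1.11 -0.49] F [-18.9   3.8  11.5] T [ 0.86  4.3  -0.12] w 0.11955151206240376 30.163312554359436
```

```bash
python3 -m crank '[[[0.8,-0.2,0.05,0.15,0,0,0],[0.8,0.5,-0.14,0.55,0,0,0],[0.8,0.5,-0.15,0.54,0,0,0],[0.8,0.59,-0.17,0.44,0,0,0],[0.8,0.59,-0.17,0.43,0,0,0],[0.8,0,0,0,0,0,0]]]'; python3 st.py
```

```text
clock: 14.42
position: [0.5301, 0.0746, 0.1623]
ee_rot: [0.799, 0.601, -0.0, -0.001]
ft_force: [-16.3, 0.9, 17.7]
grip_width: 0.128
grasp_force: 31.0
14.425 pos [0.5301 0.0746 0.1623] z [-0.002  0.002 -1.   ] yaw_y -16.2 q [-0.46  0.19  0.27  1.8  -0.05  1.16 -0.46] F [-16.3   0.9  17.7] T [ 0.23  3.42 -0.18] w 0.1277828404145364 31.024181842803955
```

```bash
python3 -m crank '[[[0.8,0,0,0.25,0,0,0],[0.8,0.62,-0.18,0.32,0,0,0],[0.8,0.63,-0.18,0.28,0,0,0],[0.8,0.7,-0.2,0.18,0,0,0],[0.8,0.7,-0.2,0.13,0,0,0],[0.8,0,0,0,0,0,0]]]'; python3 st.py
```

```text
clock: 15.18
position: [0.5584, 0.0662, 0.1736]
ee_rot: [0.8, 0.6, 0.001, 0.0]
ft_force: [-4.1, -0.4, 7.9]
grip_width: 0.12
grasp_force: 30.4
15.175 pos [0.5584 0.0662 0.1736] z [ 0.002  0.001 -1.   ] yaw_y -16.2 q [-0.44  0.23  0.28  1.72 -0.07  1.19 -0.43] F [-4.1 -0.4  7.9] T [ 0.05  1.12 -0.09] w 0.11977663597585424 30.37160485982895
```

```bash
python3 -m crank '[[[0.8,0.72,-0.2,0.05,0,0,0],[0.8,0.72,-0.21,0,0,0,0],[0.8,0.7,-0.2,-0.1,0,0,0],[0.8,0.7,-0.2,-0.18,0,0,0],[0.8,0.67,-0.19,-0.26,0,0,0],[0.8,0.66,-0.19,-0.31,0,0,0],[0.8,0.45,-0.13,-0.3,0,0,0],[0.8,0,0,0,0,0,0]]]'; python3 st.py
python3 - <<'E'
from h import *
im,P=snap('scene');cv2.imwrite('pics/s3.png',cv2.cvtColor(cv2.resize(im[140:300,200:400],(750,600)),cv2.COLOR_RGB2BGR))
E
```

```text
clock: 16.18
position: [0.6047, 0.0526, 0.1618]
ee_rot: [0.8, 0.6, 0.001, 0.001]
ft_force: [0.2, -1.2, 1.7]
grip_width: 0.131
grasp_force: 30.2
16.175 pos [0.6047 0.0526 0.1618] z [ 0.002 -0.    -1.   ] yaw_y -16.2 q [-0.4   0.34  0.29  1.62 -0.1   1.2  -0.37] F [ 0.2 -1.2  1.7] T [-0.1   0.13 -0.16] w 0.1311459991578892 30.195673406124115
```

View pics/s3.png

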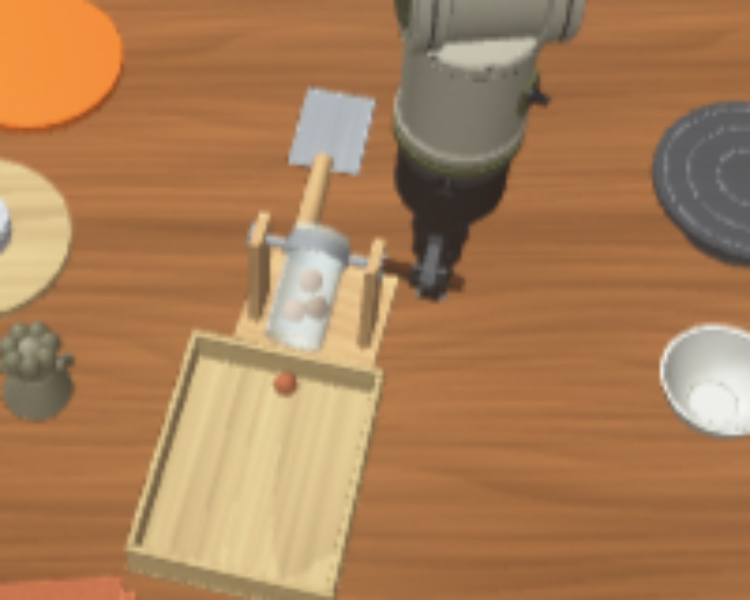

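The jar is tipped, with one bead in the tray at (285,383) and three rolling down the tube at about (305,300). I push a little further and wait.

```bash
python3 -m crank '[[[0.8,0.35,-0.1,-0.3,0,0,0],[0.8,0,0,0,0,0,0],[0.8,0,0,0,0,0,0],[0.8,0,0,0,0,0,0],[0.8,0,0,0,0,0,0],[0.8,0,0,0,0,0,0],[0.8,0,0,0,0,0,0],[0.8,0,0,0,0,0,0],[0.8,0,0,0,0,0,0]]]'; python3 st.py
python3 - <<'E'
from h import *
im,P=snap('scene');cv2.imwrite('pics/s4.png',cv2.cvtColor(cv2.resize(im[140:300,200:400],(750,600)),cv2.COLOR_RGB2BGR))
E
```

```text
clock: 17.35
position: [0.6082, 0.0516, 0.1588]
ee_rot: [0.8, 0.6, 0.001, 0.001]
ft_force: [2.0, -2.5, 5.7]
grip_width: 0.128
grasp_force: 30.8
17.35 pos [0.6082 0.0516 0.1588] z [ 0.003 -0.    -1.   ] yaw_y -16.2 q [-0.39  0.35  0.29  1.61 -0.11  1.19 -0.36] F [ 2.  -2.5  5.7] T [-0.42 -0.31 -0.18] w 0.12811062692303493 30.78917920589447
```

View pics/s4.png

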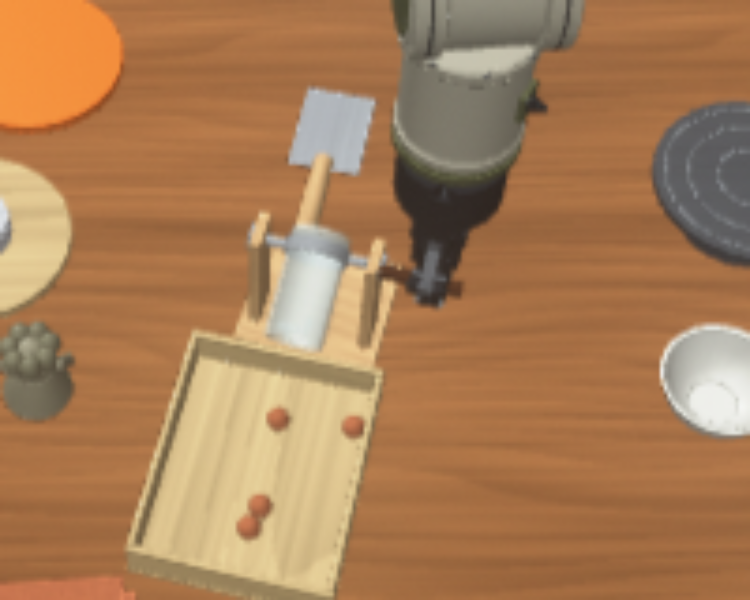

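All four beads are in the tray, at (277,418), (353,427), (259,506) and (248,527). I release the handle and retreat upward.

```bash
python3 -m crank '[[[4,0,0,0,0,0,0],[4,0,0,0,0,0,0],[4,0,0,0,0,0,0],[4,0,0,0,0,0,0],[4,0,0,2,0,0,0],[4,0,0,4,0,0,0],[4,0,0,5,0,0,0],[4,-1,4,4,0,0,0],[4,-2,5,0,0,0,0],[4,-2,5,0,0,0,0],[4,0,0,0,0,0,0],[4,0,0,0,0,0,0],[4,0,0,0,0,0,0],[4,0,0,0,0,0,0],[4,0,0,0,0,0,0],[4,0,0,0,0,0,0],[4,0,0,0,0,0,0],[4,0,0,0,0,0,0]]]'; python3 st.py
python3 - <<'E'
from h import *
im,P=snap('scene');cv2.imwrite('pics/s5.png',cv2.cvtColor(cv2.resize(im[130:310,140:380],(800,600)),cv2.COLOR_RGB2BGR))
im2,_=snap('scene');print(np.abs(im.astype(int)-im2)[190:310,220:320].max())
E
```

```text
clock: 19.65
position: [0.5571, 0.1922, 0.3078]
ee_rot: [0.8, 0.601, 0.0, 0.0]
ft_force: [-0.2, -0.4, 0.2]
grip_width: 0.472
grasp_force: 0.0
19.65 pos [0.5571 0.1922 0.3078] z [ 0.  0. -1.] yaw_y -16.2 q [-0.59  0.22  0.22  1.45 -0.05  1.48 -0.65] F [-0.2 -0.4  0.2] T [-0.01 -0.07  0.03] w 0.47200279212353247 0.0
3
```

View pics/s5.png

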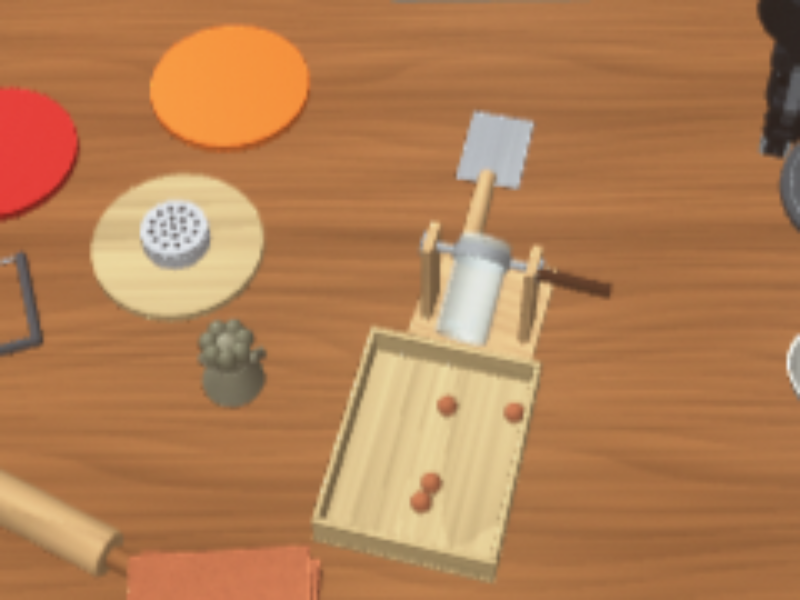

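The cap sits holes up on the board at (175,233). The jar is tipped, the beads are at rest in the tray, and the figure still stands at (232,362).

```bash
python3 -c "
from workcell import job
print(job.hand_in())"
```

```text
the job is handed in; nothing more can be done
None
```

I handed the job in at about 20 s: the cap lies holes up on the round board, the jar is left tipped over with all four beads at rest in the tray, and the clay figure is still standing, though the hand-in returned no verdict.

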